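# Load the tube rocker and lock it with its keeper bar

## Task

Load the tube rocker: lift the keeper bar straight up out of its two open brackets, keeping it level, and lay it aside on the bench, standing on its flat underside and never tipped over; then set every tube carrier that is on the bench into the rocker, one to a pair of slots, upright and with both axle ends right down at the bottom of the slots. When all are in, put the keeper bar back over them, fully down in both brackets with its handle up, and leave the green tube rack, the microtube rack and the beaker where they stand.

Things in the scene. Friction and masses are not known exactly. Their poses are not given: they have to be found in the camera images.
- rocker: tube rocker, fixed on the bench; origin at the centre of its underside, z up; its frame in mm: base slab 340 (x) x 170 (y) x 12 high; housing 62 high at x 167 to 233. White side plates 8 thick stand along x at y = -59 and 59 (110 apart inside), x -135 to 135, tops at z 78; each has four open-topped slots at x -90, -30, 30, 90, facing in pairs. Open between plates
- slots (a point): centre of the rocker between its plates, at the axle height of a seated carrier (60 above the rocker's underside); the rocker's axes. Each slot: mouth 25 wide at the plate top, 18 above this point; narrows to 11 at 8 above; straight down to its floor, 4 below. A seated carrier's y lies along the rocker's y, either way round
- near_bracket (a point): centre of the floor of the U bracket at rocker x = -145, y = 0, 80 above its underside; the rocker's axes. Open-topped steel U on a post, 16 thick (x), 40 wide (y); inner width 27 along y, straight for 12 up, then flaring to 42 at its top, 24 up
- far_bracket (a point): the same for the like U bracket at rocker x = 145
- keeper_bar: keeper bar, aluminium, 330 long (x) x 22 wide (y) x 16 high, with a black upright handle tab at mid-length, 44 (x) x 18 thick (y), from 16 to 52 above the underside. Origin: underside centre. About 0.32 kg. Starts in both brackets, blocking the carriers' places. Grip the tab across y from above. A clear strip of bench, 100 wide, beside the rocker (-y side) has room for it; it stands handle up
- carrier0: tube carrier (four alike, some absent: None): white block 26 wide (x) x 96 long (y) x 26 high, two capped tubes lying on top, a round axle 8 thick, 140 long, through it along y. Origin mid-axle, 18 above the block's underside; block top 8, tubes 14 above origin. About 0.16 kg, bottom-heavy about the axle. Starts upright on the cloth mat. Grip across x, mid-block, from above
- carrier1: another tube carrier, exactly like carrier0 (or absent)
- carrier2: another tube carrier, exactly like carrier0 (or absent)
- carrier3: another tube carrier, exactly like carrier0 (or absent)
- tube_rack: bystander: green rack block 75 x 160 x 70 high with red-capped tubes standing in it (to 100 high); origin at the centre of its underside
- microtube_rack: bystander: low dark-green rack 220 x 85 x 45 high holding small white-lidded tubes; origin at the centre of its underside
- beaker: bystander: glass beaker 80 in diameter, 100 high; origin at the centre of its underside

How it is judged:
On the way, in this order (a step that is already met when the one before it is completed fails the run):
1. the keeper bar is lifted level, both ends clear above the brackets (z of keeper_bar in the frame of rocker above 0.112 m and angle between keeper_bar's own z axis and vertical below 0.2 rad), for 0.2 s.
2. every carrier present is seated in the slots, both axle ends at the bottom, with the keeper bar laid on the bench (z of carrier0 in the frame of rocker between 0.056 and 0.0635 m and y of carrier0 in the frame of rocker between -0.012 and 0.012 m and x of carrier0 in the frame of rocker between -0.1 and 0.1 m and angle between the y axis of each of carrier0, carrier1, carrier2, carrier3 and the y axis of rocker, either way round below 0.08 rad and angle between each of carrier0, carrier1, carrier2, carrier3's own z axis and vertical below 0.4 rad and linear speed of each of carrier0, carrier1, carrier2, carrier3 below 0.03 m/s and z of carrier1 in the frame of rocker between 0.056 and 0.0635 m and y of carrier1 in the frame of rocker between -0.012 and 0.012 m and x of carrier1 in the frame of rocker between -0.1 and 0.1 m and z of carrier2 in the frame of rocker between 0.056 and 0.0635 m and y of carrier2 in the frame of rocker between -0.012 and 0.012 m and x of carrier2 in the frame of rocker between -0.1 and 0.1 m and z of carrier3 in the frame of rocker between 0.056 and 0.0635 m and y of carrier3 in the frame of rocker between -0.012 and 0.012 m and x of carrier3 in the frame of rocker between -0.1 and 0.1 m and z of keeper_bar in the frame of rocker below 0.04 m), for 0.3 s.
At the end, for the whole second after the job is handed in: each carrier present rests in facing slots: axle 56 to 63.5 mm above the rocker's underside, parallel to its y within 0.08 rad, upright within 0.4 rad; keeper bar down in both brackets: underside at 80 +-4 mm, within 7 mm sideways, 22 mm lengthways, 0.05 rad, handle up; all at rest (z of carrier0 in the frame of rocker between 0.056 and 0.0635 m and y of carrier0 in the frame of rocker between -0.012 and 0.012 m and x of carrier0 in the frame of rocker between -0.1 and 0.1 m and angle between the y axis of each of carrier0, carrier1, carrier2, carrier3 and the y axis of rocker, either way round below 0.08 rad and angle between each of carrier0, carrier1, carrier2, carrier3's own z axis and vertical below 0.4 rad and linear speed of each of carrier0, carrier1, carrier2, carrier3, keeper_bar below 0.03 m/s and z of carrier1 in the frame of rocker between 0.056 and 0.0635 m and y of carrier1 in the frame of rocker between -0.012 and 0.012 m and x of carrier1 in the frame of rocker between -0.1 and 0.1 m and z of carrier2 in the frame of rocker between 0.056 and 0.0635 m and y of carrier2 in the frame of rocker between -0.012 and 0.012 m and x of carrier2 in the frame of rocker between -0.1 and 0.1 m and z of carrier3 in the frame of rocker between 0.056 and 0.0635 m and y of carrier3 in the frame of rocker between -0.012 and 0.012 m and x of carrier3 in the frame of rocker between -0.1 and 0.1 m and z of keeper_bar in the frame of rocker between 0.076 and 0.084 m and y of keeper_bar in the frame of rocker between -0.007 and 0.007 m and x of keeper_bar in the frame of rocker between -0.022 and 0.022 m and angle between the x axis of keeper_bar and the x axis of rocker, either way round below 0.05 rad and angle between keeper_bar's own z axis and vertical below 0.1 rad); the robot touches nothing.
It fails at once if the keeper bar is tipped by more than about 30 degrees (angle between keeper_bar's own z axis and vertical above 0.52 rad).
It fails at once if the green rack of red-capped tubes is moved more than 3 cm (distance of tube_rack from where it was at the start of the episode above 0.03 m).
It fails at once if the low rack of white microtubes is moved more than 3 cm (distance of microtube_rack from where it was at the start of the episode above 0.03 m).
It fails at once if the beaker is moved more than 3 cm (distance of beaker from where it was at the start of the episode above 0.03 m).
Of carrier0, carrier1, carrier2, carrier3 only 3 to 4 are there at a start; the rules pass over those that are not, and their reading is None.
At some moment in a run one of carrier0, carrier1, carrier2, carrier3 may be knocked a few centimetres aside while the robot is not near it.
It also fails if it takes over 210 s, if anything falls off the work surface, if the arm or the gripper's body presses on something with over 40 N, if the wrist force passes 120 N, or if a joint passes its speed limit or range.

## Robot

A 6-joint arm with a two-finger parallel gripper is mounted at the origin on the work surface. World frame = base frame: x ahead of the robot, y to its left, z up, the work surface at z = 0. Lengths are in m, angles in rad, forces in N, time in s.
With the tool pointing down it reaches from about 0.375 to 0.9 m from the base axis. Payload 3.1 kg.
Tool frame: the origin (TCP) lies between the finger pads; the fingertips stand 22 mm ahead of it and the grasp point (between the pads) lies 3 mm ahead of it; z points along the fingers, y is the line along which they close (so a half turn about z gives the same grasp; the last joint's range is limited). The gripper opens to 87 mm and grips with 3 to 60 N. Pads are 19 mm wide; open, the fingers measure 117 mm over their backs; the gripper's body (75 mm by 190 mm) begins 51 mm behind the grasp point.
Start: joints at [-1.369, 0.527, 1.433, -0, 1.181, -0.178], TCP at [0.232, -0.58, 0.245] pointing down, gripper open.
Joint ranges: [-3.08, 3.08], [-0.75, 2.2], [0.22, 2.44], [-1.43, 4.57], [0, 2.65], [-2.85, 2.85]. Speed limits (rad/s): [2.79, 2.79, 3.14, 3.14, 3.14, 3.14].

## Interface

Orientations are given as a unit quaternion [x, y, z, w].
In Python, from rig import robot gives the robot as it stands.
- The arm moves only by the tool move_arm, never from a script. Its argument "series" is text: rows parted by semicolons, each of 6 numbers parted by spaces: the shift along the tool's x, y, z in mm, then the turn, a rotation vector about the tool's x, y, z in degrees. In form: dx dy dz ax ay az; .... A call has 1 to 8 rows; each row is the pose to reach, as a shift and turn from the pose commanded when the call began, along the tool's axes at that moment; what a row does not reach only later rows make up. A row lasts 1/12 s, in which the tool goes at most 41.7 mm and 7.16 degrees, less where a joint would pass 70% of its speed; a pose out of reach is approached as far as the arm can. A call with a gripper value outside its range is refused whole. "jaw" is the opening, from 0 (shut) to 1 (fully open), set as the call begins (left out, the last holds). The fingers move at their own pace and stop on an object; "newtons" is the grip in N (left out, the last holds). Time passes only in rows, so rows that repeat a pose let the fingers close. It gives the time, the measured TCP pose, the force, the opening and the grip force at its end, in the units of the state.
- robot.get_obs(): the state, without advancing time (a new reading comes with each control period).
- robot.camera(name): name is "side" or "top"; returns a dict with "img" (384x512x3 uint8, red, green, blue), "mtx" (3x3 intrinsics, pixels), "world_to_cam" (4x4, takes a point from world to camera coordinates). Camera axes: x right, y down, z forward; pixel columns grow to the right and rows downward; lengths in m; the calibration is good to about 2 mm. A picture is of the moment at which its call begins. There is no depth.
- robot.hand_in(): hands the job in; it is judged then, once.
Trained networks look in a picture, given as the dict that the camera call returned (one of the last four; its "shot" number tells which), for a name from the list of things; names that differ only in an ending like _2 or _b are one class to them, and where a whole thing is asked for, a point or a joint stands for the part that bears it (a point fixed in the world has none). Each returns a list of dicts, best first, with "p" (0 to 1); they miss things now and then, are a little off and sometimes report something else, mostly with a low value. They report only what shows in the picture. A call takes as long as a camera call.
- robot.search_frame(picture, thing): "xyz" ([x, y, z] in m, in world coordinates, good to about 4 mm: the middle of the surface that is visible of it).
- robot.tip_of(picture, thing): "xyz" ([x, y, z] in m, in world coordinates, good to about 4 mm: a listed point, or the origin of a listed thing).
The state is a dict: "time": time; "q": joint angles; "joint_velocities": joint speeds; "joint_torque": joint torques, N m; "position": TCP position; "tool_rot": TCP orientation; "ft_force": force on the tool from outside, world axes, zero at the start; "moment": the same for the moment, N m; "grip_width": finger opening in m; "grip_force": force on a finger pad.
Only numpy, scipy, OpenCV 4.12 (cv2) and the standard library are available. Lean on these libraries where they do the work, as an engineer would, in place of code of your own. Each camera call takes 0.05 s, during which the arm holds its last target. There are 200 camera calls.

## Working session

There is one attempt and no reset: what is moved stays moved. The work goes in short steps, Python scripts to look and compute and a tool call to move; the robot and the scene stay as the last step left them, time stands still between calls to the robot, and variables do not carry over. Pictures are saved under pics/ and viewed, at most 14 in all, crops included, and the job is handed in when it is done.

Besides the shell and the picture viewer there is one more tool, called as name(argument=value, ...) on one line, values as JSON. move_arm: Moves the arm, as the interface text tells. Its arguments: {"type":"object","properties":{"series":{"type":"string"},"jaw":{"type":"number"},"newtons":{"type":"number"}},"required":["series"]}

```bash
mkdir -p pics
cat > h.py <<'E'
import numpy as np, cv2
from rig import robot
from scipy.spatial.transform import Rotation as R
def snap(n,fn=None):
    c=robot.camera(n)
    if fn: cv2.imwrite('pics/'+fn,c['img'][:,:,::-1])
    return c
def px(c,p):
    p=np.asarray(p,float); q=c['world_to_cam'][:3,:3]@p+c['world_to_cam'][:3,3]; u=c['mtx']@q; return u[:2]/u[2]
def ray(c,uv,z):
    T=c['world_to_cam'];Rm=T[:3,:3];t=T[:3,3];o=-Rm.T@t
    d=Rm.T@np.linalg.solve(c['mtx'],[uv[0],uv[1],1]); return o+d*(z-o[2])/d[2]
E
python3 - <<'E'
from h import *
np.set_printoptions(precision=4,suppress=True)
o=robot.get_obs();print(o['time'],o['position'],o['tool_rot'],o['ft_force'])
for n in('top','side'):
    c=snap(n,n+'0.png')
    T=c['world_to_cam'];print(n,-T[:3,:3].T@T[:3,3])
    for t in['rocker','slots','near_bracket','far_bracket','keeper_bar','carrier0','tube_rack','microtube_rack','beaker']:
        for f in(robot.tip_of,):
            print(t,[(np.round(d['xyz'],4).tolist(),round(d['p'],2),px(c,d['xyz']).round().tolist()) for d in f(c,t)])
E
```

```text
0.0 [ 0.2322 -0.5796  0.2436] [ 0.9819  0.1892 -0.     -0.001 ] [-0.2128 -0.4161  0.7285]
top [0.3634 0.0067 1.6053]
rocker [([0.5657, -0.0654, -0.0011], 0.77, [279.0, 185.0])]
slots []
near_bracket [([0.422, -0.0667, 0.0809], 0.69, [280.0, 222.0])]
far_bracket [([0.7105, -0.071, 0.0857], 0.6, [282.0, 143.0])]
keeper_bar [([0.5692, -0.0677, 0.08], 0.81, [281.0, 181.0])]
carrier0 [([0.4129, 0.3176, 0.019], 0.76, [176.0, 222.0]), ([0.5487, 0.3168, 0.0177], 0.61, [178.0, 186.0]), ([0.4662, 0.237, 0.0214], 0.6, [198.0, 208.0])]
tube_rack [([0.4904, 0.5172, 0.0019], 0.68, [126.0, 200.0])]
microtube_rack [([0.4687, -0.4933, 0.0018], 0.88, [391.0, 213.0])]
beaker [([0.68, -0.3723, -0.0008], 0.83, [359.0, 158.0])]
side [0.3994 0.9917 0.7904]
rocker [([0.5687, -0.0666, 0.0034], 0.55, [255.0, 185.0]), ([0.404, 0.318, 0.0194], 0.17, [299.0, 277.0])]
slots [([0.568, -0.068, 0.064], 0.69, [255.0, 169.0])]
near_bracket [([0.4175, -0.0635, 0.0812], 0.92, [303.0, 169.0])]
far_bracket [([0.7105, -0.0686, 0.0777], 0.79, [211.0, 163.0])]
keeper_bar [([0.5699, -0.0698, 0.0791], 0.8, [254.0, 165.0])]
carrier0 [([0.4046, 0.3186, 0.0185], 0.94, [299.0, 278.0]), ([0.6133, 0.2098, 0.0178], 0.78, [224.0, 240.0]), ([0.5504, 0.313, 0.0196], 0.73, [241.0, 270.0]), ([0.4691, 0.2386, 0.0143], 0.56, [276.0, 253.0])]
tube_rack [([0.4867, 0.5197, -0.0001], 0.69, [254.0, 354.0]), ([0.6125, 0.2081, 0.0237], 0.66, [224.0, 238.0])]
microtube_rack [([0.4666, -0.4963, 0.0003], 0.75, [295.0, 125.0])]
beaker [([0.6802, -0.3782, 0.0007], 0.86, [238.0, 137.0])]
```

Run:
```python
import cv2
a=cv2.imread('pics/top0.png')[110:260,140:340]
cv2.imwrite('pics/top0c.png',cv2.resize(a,(800,600),interpolation=cv2.INTER_CUBIC))
a=cv2.imread('pics/side0.png')[125:325,170:370]
cv2.imwrite('pics/side0c.png',cv2.resize(a,(600,600),interpolation=cv2.INTER_CUBIC))
```

```text
(no output)
```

View pics/top0c.png

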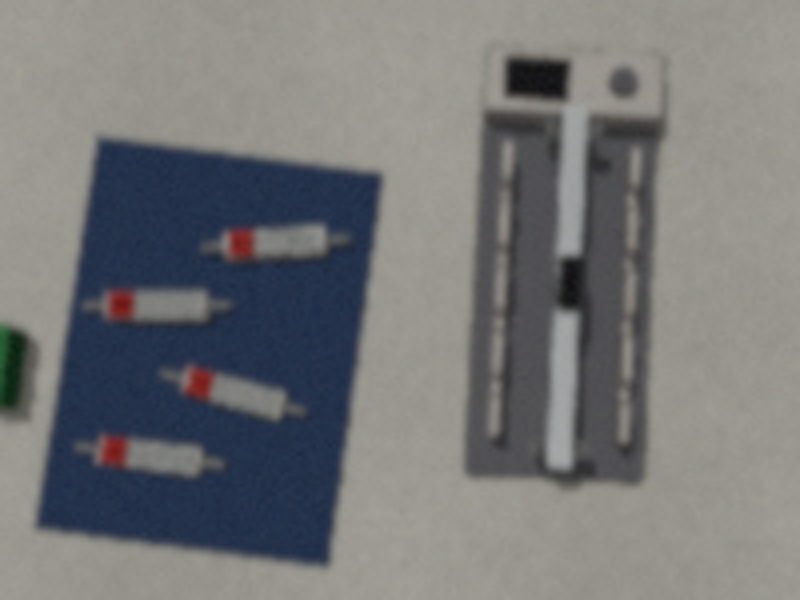

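View pics/side0c.png

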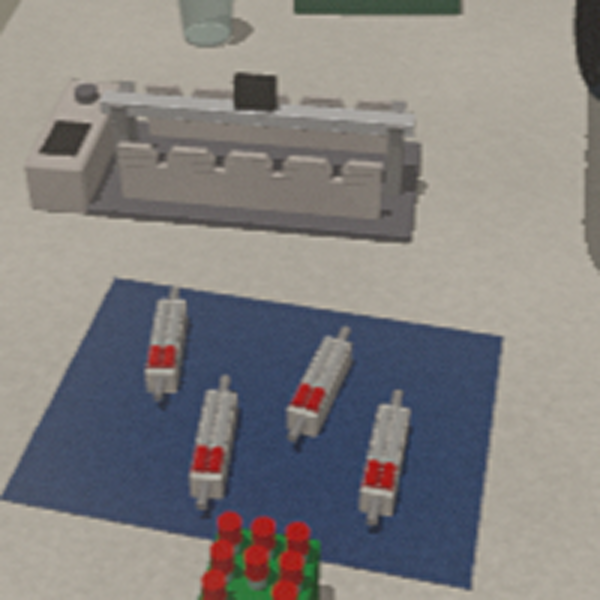

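The pictures show four carriers on the mat. In the top crop their axle ends are at about (82,305)-(230,306), (203,247)-(350,238), (162,373)-(305,410) and (76,447)-(222,463). The bar runs from (574,108) to (560,470) and its tab is at about (571,283). Next I work out the yaws and positions.

```bash
cat >> h.py <<'E'
def go(x,y,z,yaw):
    "shift/turn in tool axes from the present pose to TCP (x,y,z), pointing down, tool x at yaw deg"
    o=robot.get_obs(); r=R.from_quat(o['tool_rot'])
    t=R.from_euler('z',yaw,degrees=True)*R.from_euler('x',180,degrees=True)
    s=r.inv().apply(np.array([x,y,z])-o['position'])*1000
    a=np.degrees((r.inv()*t).as_rotvec())
    print('go',s.round(1),a.round(2),'rows',np.ceil(max(np.linalg.norm(s)/41.7,np.linalg.norm(a)/7.16)))
E
python3 - <<'E'
from h import *
np.set_printoptions(precision=4,suppress=True)
c=snap('top')
f=lambda u,v,z:ray(c,(140+u/4,110+v/4),z)
def seg(n,a,b,z):
    p,q=f(*a,z),f(*b,z);d=p-q;m=(p+q)/2
    print(n,m,np.degrees(np.arctan2(d[1],d[0])),np.linalg.norm(d))
seg('bar',(574,108),(560,470),.096)
seg('slabL',(486,125),(468,475),.012);seg('slabR',(657,135),(641,480),.012)
seg('plL',(509,140),(495,444),.078);seg('plR',(637,147),(625,451),.078)
for n,a,b in(('A',(82,305),(230,306)),('B',(203,247),(350,238)),('C',(162,373),(305,410)),('D',(76,447),(222,463))):seg(n,a,b,.018)
print(f(571,283,.132))
P=[]
for n in('top','side')*3:
    c=snap(n)
    for t in['near_bracket','far_bracket','keeper_bar','rocker','slots','carrier0']:
        print(n,t,[np.round(d['xyz'],4).tolist() for d in robot.tip_of(c,t) if d['p']>.4])
go(.567,-.067,.2,-1)
E
```

```text
bar [ 0.5658 -0.0707  0.096 ] -1.0518313365869345 0.32941384736603896
slabL [0.5641 0.0103 0.012 ] -1.4012019592240157 0.3357440995952203
slabR [ 0.5612 -0.1532  0.012 ] -1.8342992896689057 0.3307681425163498
plL [ 0.5632 -0.0124  0.078 ] -1.1991605256706466 0.2798131095578072
plR [ 0.5599 -0.1301  0.078 ] -1.3661632682565312 0.2795963485607776
A [0.5478 0.3139 0.018 ] 91.13712432197406 0.1400350721148716
B [0.6112 0.2024 0.018 ] 95.07965761112452 0.13988340036890326
C [0.4684 0.2371 0.018 ] 77.06304177394026 0.13948399505705944
D [0.4068 0.3134 0.018 ] 85.30254218965639 0.1377821846912589
[ 0.5642 -0.0722  0.132 ]
top near_bracket [[0.4183, -0.0655, 0.079]]
top far_bracket [[0.7128, -0.0721, 0.0823]]
top keeper_bar [[0.5664, -0.0659, 0.082]]
top rocker [[0.5667, -0.0685, -0.0032]]
top slots [[0.5668, -0.0692, 0.0615]]
top carrier0 [[0.5499, 0.3154, 0.0164], [0.4663, 0.2364, 0.0228], [0.6174, 0.2045, 0.0185]]
side near_bracket [[0.4239, -0.0646, 0.0788]]
side far_bracket [[0.7098, -0.0648, 0.0751]]
side keeper_bar [[0.5687, -0.0697, 0.0818]]
side rocker [[0.567, -0.0667, 0.0045], [0.
[... 897 characters left out ...]
0789]]
top far_bracket [[0.7108, -0.0699, 0.0846]]
top keeper_bar [[0.5662, -0.0693, 0.0801]]
top rocker [[0.568, -0.0685, -0.0037], [0.5667, -0.0654, 0.0778]]
top slots [[0.5697, -0.0665, 0.0613]]
top carrier0 [[0.4673, 0.2395, 0.0231], [0.412, 0.3172, 0.0185], [0.5493, 0.3164, 0.0179], [0.6121, 0.204, 0.0178]]
side near_bracket [[0.4235, -0.0624, 0.0798]]
side far_bracket [[0.7109, -0.0683, 0.0772]]
side keeper_bar [[0.5709, -0.069, 0.0838]]
side rocker [[0.7094, -0.0696, 0.0756], [0.5674, -0.0665, 0.0033]]
side slots [[0.5693, -0.0667, 0.0581]]
side carrier0 [[0.6119, 0.2082, 0.0204], [0.5471, 0.3132, 0.02], [0.4681, 0.2387, 0.0148]]
go [ 501.4 -352.1   44.6] [-0.   -0.   22.81] rows 15.0
```

move_arm(series="35 -24 0 0 0 3; 68 -48 10 0 0 6; 102 -72 20 0 0 9; 136 -96 30 0 0 12; 170 -120 35 0 0 15; 204 -144 35 0 0 18; 238 -168 35 0 0 21; 272 -192 35 0 0 23.1", jaw=0.8)

```text
time: 3.82
position: [0.4124, -0.3021, 0.2096]
tool_rot: [1.0, -0.013, 0.0, 0.0]
ft_force: [0.9, 0.4, 0.2]
grip_width: 0.0697
grip_force: 0.0
```

```bash
python3 -c "
from h import *
go(.567,-.068,.18,-1.3)"
```

```text
go [ 148.7 -237.9   29.6] [ 0.   -0.01 -0.15] rows 7.0
```

move_arm(series="25 -40 5 0 0 0; 50 -79 10 0 0 0; 75 -119 15 0 0 0; 100 -159 20 0 0 0; 124 -198 25 0 0 0; 149 -238 30 0 0 0; 149 -238 30 0 0 0; 149 -238 30 0 0 0", jaw=0.7)

```text
time: 4.48
position: [0.5686, -0.0641, 0.1792]
tool_rot: [1.0, -0.008, 0.001, -0.001]
ft_force: [0.6, -1.6, 1.2]
grip_width: 0.0608
grip_force: 0.0
```

```bash
python3 -c "
from h import *
go(.567,-.068,.121,-1.3)
c=snap('side','s1.png')
a=c['img'][80:230,180:330,::-1]
cv2.imwrite('pics/s1c.png',cv2.resize(a,(600,600)))
print([px(c,p) for p in [(.567,-.068,.08),(.567,-.068,.132)]])"
```

```text
go [-1.7  4.  58.1] [-0.09 -0.13  0.35] rows 2.0
[array([255.19490842, 165.24434809]), array([254.82574364, 151.08368053])]
```

View pics/s1c.png

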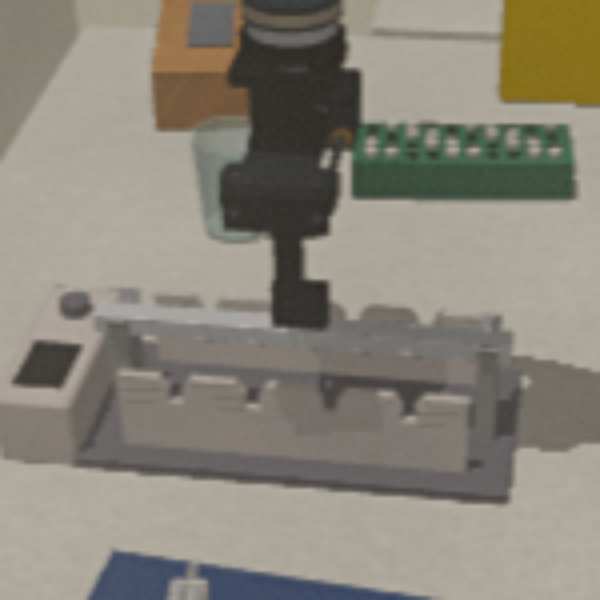

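The gripper stands over the tab at about (300,300) in the crop. It's aligned, so I'll descend and grip.

move_arm(series="-2 4 20 0 0 0; -2 4 40 0 0 0; -2 4 50 0 0 0; -2 4 58 0 0 0; -2 4 58 0 0 0; -2 4 58 0 0 0")

```text
time: 5.03
position: [0.5637, -0.0737, 0.1216]
tool_rot: [1.0, -0.012, -0.0, -0.0]
ft_force: [0.0, -0.4, -0.2]
grip_width: 0.0608
grip_force: 0.0
```

move_arm(series="0 0 0 0 0 0; 0 0 0 0 0 0; 0 0 0 0 0 0; 0 0 0 0 0 0; 0 0 0 0 0 0; 0 0 0 0 0 0; 0 0 0 0 0 0; 0 0 0 0 0 0", jaw=0, newtons=35)

```text
time: 5.7
position: [0.5638, -0.0706, 0.1217]
tool_rot: [1.0, -0.013, 0.0, -0.002]
ft_force: [0.8, 7.0, 3.7]
grip_width: 0.0177
grip_force: 34.7
```

```bash
python3 -c "
from h import *
o=robot.get_obs();print(o)"
```

```text
{'time': 5.7, 'q': array([-0.32368641,  0.62199775,  1.68178318,  0.0064496 ,  0.83911337,
        1.26783014]), 'joint_velocities': array([ 0.00626889, -0.00096095,  0.00361335, -0.02187995, -0.00783192,
        0.00154891]), 'joint_torque': array([-4.38518688e+00, -4.16824973e+01, -1.23330528e+01, -1.62087254e+00,
       -3.68089098e-01, -3.88826884e-02]), 'position': array([ 0.56381108, -0.07063571,  0.1217388 ]), 'tool_rot': array([ 9.99918586e-01, -1.25158734e-02,  1.19996210e-04, -2.48185420e-03]), 'ft_force': array([0.77921431, 7.00937941, 3.67962482]), 'moment': array([ 1.35368129, -0.05110649, -0.06001108]), 'grip_force': 34.66883227229118, 'grip_width': 0.017670171493566943}
```

move_arm(series="0 -3 -5 0 0 0; 0 -3 -18 0 0 0; 0 -3 -35 0 0 0; 0 -3 -55 0 0 0; 0 -3 -75 0 0 0; 0 -3 -95 0 0 0; 0 -3 -115 0 0 0; 0 -3 -120 0 0 0")

```text
time: 6.37
position: [0.5651, -0.0707, 0.2443]
tool_rot: [1.0, -0.011, 0.002, 0.001]
ft_force: [0.2, 0.0, -3.0]
grip_width: 0.0178
grip_force: 34.6
```

move_arm(series="0 0 0 0 0 0; 0 0 0 0 0 0; 0 0 0 0 0 0; 0 0 0 0 0 0")

```text
time: 6.7
position: [0.5628, -0.0698, 0.2398]
tool_rot: [1.0, -0.011, -0.002, -0.0]
ft_force: [-0.5, -0.5, -3.9]
grip_width: 0.0182
grip_force: 34.6
```

```bash
python3 -c "
from h import *
o=robot.get_obs();print(o['position'],o['tool_rot'],o['ft_force'],o['moment'])
c=snap('side','s2.png')
a=c['img'][60:210,180:330,::-1]
cv2.imwrite('pics/s2c.png',cv2.resize(a,(600,600)))
print(robot.tip_of(c,'keeper_bar'))
go(.564,-.208,.2,-1.3)"
```

```text
[ 0.56282447 -0.06982367  0.23983633] [ 9.99935359e-01 -1.12260005e-02 -1.73802539e-03 -4.84144898e-04] [-0.45168469 -0.53605425 -3.87602399] [ 0.07607606  0.07279374 -0.03077605]
[{'xyz': [0.5693, -0.0716, 0.1997], 'p': 0.9}]
go [  4.  138.   40.2] [-0.04  0.14  0.02] rows 4.0
```

View pics/s2c.png

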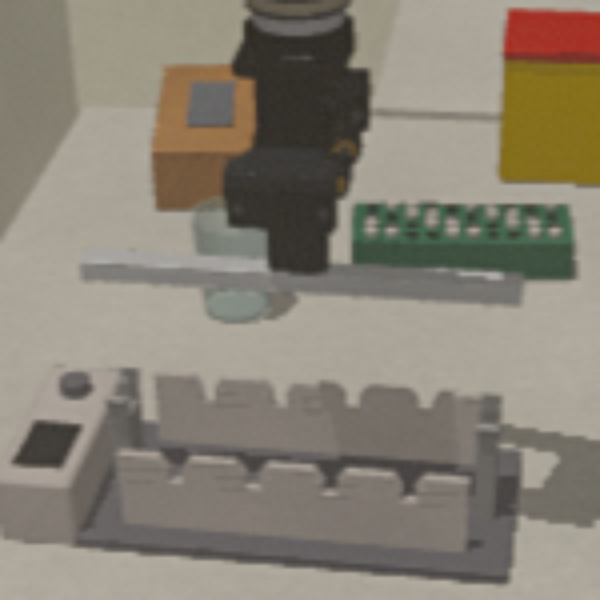

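The bar is up and level, spanning about (80,265) to (520,290) in the crop. Next I lay it aside.

move_arm(series="2 20 0 0 0 0; 3 45 0 0 0 0; 4 70 0 0 0 0; 4 95 0 0 0 0; 4 118 10 0 0 0; 4 132 25 0 0 0; 4 138 45 0 0 0; 4 138 70 0 0 0")

```text
time: 7.47
position: [0.5658, -0.211, 0.1716]
tool_rot: [1.0, -0.012, 0.002, 0.001]
ft_force: [0.0, -0.2, -3.1]
grip_width: 0.0179
grip_force: 34.6
```

move_arm(series="0 0 25 0 0 0; 0 0 50 0 0 0; 0 0 75 0 0 0; 0 0 93 0 0 0; 0 0 107 0 0 0; 0 0 115 0 0 0; 0 0 115 0 0 0; 0 0 115 0 0 0")

```text
time: 8.13
position: [0.5648, -0.2082, 0.0562]
tool_rot: [1.0, -0.011, -0.0, -0.0]
ft_force: [1.1, -0.6, -2.5]
grip_width: 0.018
grip_force: 34.6
```

```bash
python3 -c "
from h import *
o=robot.get_obs();print(o['ft_force'],o['moment'])
go(.564,-.206,.042,-1.3)"
```

```text
[ 1.11492832 -0.56551099 -2.50885514] [ 0.02196684 -0.00529619  0.00836922]
go [-0.9 -2.1 14.2] [-0.02  0.03  0.02] rows 1.0
```

move_arm(series="0 0 4 0 0 0; 0 0 8 0 0 0; 0 0 11 0 0 0; 0 0 13 0 0 0; 0 0 14 0 0 0; 0 0 14 0 0 0; 0 0 14 0 0 0")

```text
time: 8.72
position: [0.5648, -0.2082, 0.0426]
tool_rot: [1.0, -0.011, 0.0, 0.0]
ft_force: [-0.0, -0.3, -2.4]
grip_width: 0.0176
grip_force: 34.6
```

move_arm(series="0 0 1 0 0 0; 0 0 1 0 0 0; 0 0 2 0 0 0; 0 0 2 0 0 0")

```text
time: 9.05
position: [0.565, -0.2081, 0.0416]
tool_rot: [1.0, -0.011, 0.0, 0.0]
ft_force: [-1.4, 1.7, 3.4]
grip_width: 0.0176
grip_force: 34.8
```

move_arm(series="0 0 0 0 0 0; 0 0 0 0 0 0; 0 0 0 0 0 0; 0 0 0 0 0 0; 0 0 0 0 0 0; 0 0 0 0 0 0", jaw=0.55)

```text
time: 9.55
position: [0.5648, -0.2082, 0.0404]
tool_rot: [1.0, -0.011, -0.0, 0.0]
ft_force: [-0.8, -0.3, 0.3]
grip_width: 0.0458
grip_force: 0.0
```

move_arm(series="0 0 -20 0 0 0; 0 0 -50 0 0 0; 0 0 -85 0 0 0; 0 0 -120 0 0 0; 0 0 -160 0 0 0; 0 0 -160 0 0 0; 0 0 -160 0 0 0; 0 0 -160 0 0 0")

```text
time: 10.22
position: [0.5643, -0.2078, 0.2004]
tool_rot: [1.0, -0.011, -0.0, -0.0]
ft_force: [-0.5, 1.0, -0.5]
grip_width: 0.0476
grip_force: 0.0
```

```bash
python3 -c "
from h import *
go(.468,.235,.2,77)
print(robot.get_obs()['q'])
for n in ('top','side'):
    c=snap(n,'%s3.png'%n)
    for t in ['carrier0','keeper_bar']:
        print(n,t,[(np.round(d['xyz'],4).tolist(),round(d['p'],2)) for d in robot.tip_of(c,t) if d['p']>.4])
"
```

```text
go [-106.2 -440.6    0.5] [-3.000e-02  1.000e-02 -7.828e+01] rows 11.0
[-5.38536804e-01  5.48269240e-01  1.53741781e+00 -4.29574737e-06
  1.05648574e+00  1.05463527e+00]
top carrier0 [([0.6142, 0.208, 0.0194], 0.74), ([0.5495, 0.316, 0.0166], 0.68), ([0.4085, 0.3188, 0.0195], 0.53), ([0.4658, 0.2423, 0.023], 0.53)]
top keeper_bar []
side carrier0 [([0.4064, 0.3228, 0.0151], 0.82), ([0.6085, 0.2068, 0.0224], 0.77), ([0.4691, 0.2375, 0.0165], 0.73), ([0.4852, 0.5196, -0.0013], 0.5)]
side keeper_bar [([0.5702, -0.2108, -0.0009], 0.66)]
```

move_arm(series="-9 -38 0 0 0 -7; -18 -76 0 0 0 -14; -27 -114 0 0 0 -21; -36 -152 0 0 0 -28; -46 -190 0 0 0 -35; -55 -228 0 0 0 -42; -64 -266 0 0 0 -49; -73 -304 0 0 0 -56", jaw=0.7)

```text
time: 11.18
position: [0.4978, 0.0991, 0.2001]
tool_rot: [0.887, 0.462, -0.0, -0.0]
ft_force: [1.5, -0.4, 0.1]
grip_width: 0.0608
grip_force: 0.0
```

```bash
python3 -c "
from h import *
go(.468,.238,.1,77)"
```

```text
go [  96.8 -103.9  100.1] [-5.000e-02  2.000e-02 -2.196e+01] rows 5.0
```

move_arm(series="22 -24 15 0 0 -6; 46 -50 35 0 0 -12; 70 -76 60 0 0 -18; 90 -98 80 0 0 -22; 97 -104 100 0 0 -22; 97 -104 100 0 0 -22; 97 -104 100 0 0 -22; 97 -104 100 0 0 -22")

```text
time: 11.85
position: [0.4704, 0.2361, 0.1009]
tool_rot: [0.784, 0.62, 0.0, 0.0]
ft_force: [-0.0, 0.2, -0.2]
grip_width: 0.0612
grip_force: 0.0
```

```bash
python3 -c "
from h import *
go(.468,.238,.026,77)
c=snap('side')
a=c['img'][190:340,200:350,::-1]
cv2.imwrite('pics/s4c.png',cv2.resize(a,(600,600)))"
```

```text
go [ 1.2 -2.8 74.9] [ 0.03 -0.   -0.32] rows 2.0
```

View pics/s4c.png

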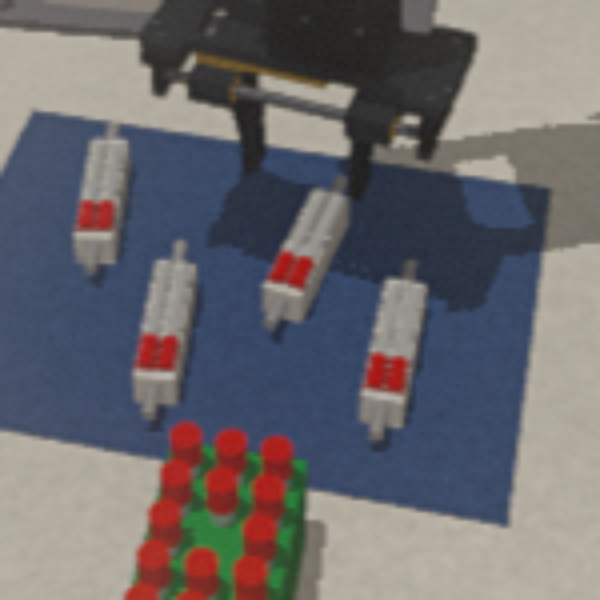

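The fingers straddle carrier C at about (305,255). Now I descend and grip it.

move_arm(series="1 -2 25 0 0 0; 1 -2 50 0 0 0; 1 -2 65 0 0 0; 1 -2 73 0 0 0; 1 -2 74 0 0 0; 1 -2 74 0 0 0")

```text
time: 12.4
position: [0.4689, 0.2375, 0.0272]
tool_rot: [0.785, 0.62, 0.001, 0.0]
ft_force: [-0.1, -0.1, 0.1]
grip_width: 0.061
grip_force: 0.0
```

move_arm(series="0 0 0 0 0 0; 0 0 0 0 0 0; 0 0 0 0 0 0; 0 0 0 0 0 0; 0 0 0 0 0 0; 0 0 0 0 0 0; 0 0 0 0 0 0", jaw=0, newtons=25)

```text
time: 12.98
position: [0.4681, 0.2382, 0.0267]
tool_rot: [0.784, 0.621, 0.0, 0.0]
ft_force: [-0.2, -0.0, 1.9]
grip_width: 0.0255
grip_force: 25.0
```

move_arm(series="0 0 -10 0 0 0; 0 0 -35 0 0 0; 0 0 -65 0 0 0; 0 0 -100 0 0 0; 0 0 -130 0 0 0; 0 0 -140 0 0 0; 0 0 -140 0 0 0; 0 0 -140 0 0 0")

```text
time: 13.65
position: [0.4675, 0.238, 0.1664]
tool_rot: [0.784, 0.621, -0.0, -0.0]
ft_force: [-0.9, 0.6, -1.1]
grip_width: 0.0257
grip_force: 25.0
```

```bash
cat >> h.py <<'E'
def slot(dx,z,dy=0,yaw=-1.3,C=(.5672,-.0678)):
    r=np.radians(yaw);x=C[0]+dx*np.cos(r)-dy*np.sin(r);y=C[1]+dx*np.sin(r)+dy*np.cos(r)
    print('slot',x.round(4),y.round(4));go(x,y,z,90+yaw)
E
python3 -c "
from h import *
slot(-.09,.16)
for i in range(2):
    c=snap('side');print([np.round(d['xyz'],4).tolist() for d in robot.tip_of(c,'carrier0') if d['p']>.3])"
```

```text
slot 0.4772 -0.0658
go [-293.4   79.2    6.5] [-1.000e-02  0.000e+00 -1.198e+01] rows 8.0
[[0.5484, 0.3173, 0.0202], [0.407, 0.3203, 0.015], [0.4686, 0.2394, 0.1568], [0.6143, 0.2089, 0.0194]]
[[0.6107, 0.2092, 0.0197], [0.4059, 0.3187, 0.0158], [0.55, 0.314, 0.0188], [0.4676, 0.2368, 0.154]]
```

move_arm(series="-36 10 0 0 0 -2; -73 20 0 0 0 -4; -110 30 0 0 0 -6; -147 40 0 0 0 -8; -184 50 0 0 0 -10; -221 60 0 0 0 -12; -257 69 0 0 0 -12; -285 77 3 0 0 -12")

```text
time: 14.52
position: [0.4771, -0.0596, 0.1626]
tool_rot: [0.715, 0.699, -0.0, -0.001]
ft_force: [0.9, 0.4, -1.4]
grip_width: 0.0257
grip_force: 25.0
```

```bash
python3 -c "
from h import *
c=snap('side');slot(-.09,.11)
for n in ('side','top','side'):
    c=snap(n)
    for t in ('carrier0','slots'): print(n,[np.round(d['xyz'],4).tolist() for d in robot.tip_of(c,t) if d['p']>.3])"
```

```text
slot 0.4772 -0.0658
go [-1.6 -1.4 52.2] [ 0.04  0.2  -0.18] rows 2.0
side [[0.5511, 0.3152, 0.0172], [0.61, 0.211, 0.0208], [0.4047, 0.3193, 0.0154], [0.4808, -0.0614, 0.1504]]
side [[0.5671, -0.0657, 0.0614]]
top [[0.5529, 0.3158, 0.0155], [0.6111, 0.2064, 0.0184], [0.4095, 0.3178, 0.0179]]
top [[0.5677, -0.0672, 0.0605], [0.4145, 0.3189, 0.0183]]
side [[0.4053, 0.3204, 0.0192], [0.4758, -0.0574, 0.1529], [0.6126, 0.2066, 0.0209], [0.5486, 0.3144, 0.0172], [0.5665, -0.0665, 0.0024]]
side [[0.5665, -0.0647, 0.0608]]
```

move_arm(series="-2 -1 15 0 0 0; -4 -1 32 0 0 0; -6 -1 48 0 0 0; -6 -1 52 0 0 0; -6 -1 52 0 0 0; -6 -1 52 0 0 0")

```text
time: 15.52
position: [0.4765, -0.0625, 0.1118]
tool_rot: [0.715, 0.699, 0.0, -0.0]
ft_force: [0.5, -0.7, -0.2]
grip_width: 0.0261
grip_force: 25.0
```

```bash
python3 -c "
from h import *
slot(-.09,.068)
c=snap('side')
a=c['img'][100:220,200:320,::-1]
cv2.imwrite('pics/s5c.png',cv2.resize(a,(600,600)))"
```

```text
slot 0.4772 -0.0658
go [-3.3  0.8 43.8] [ 0.   -0.    0.06] rows 2.0
```

View pics/s5c.png

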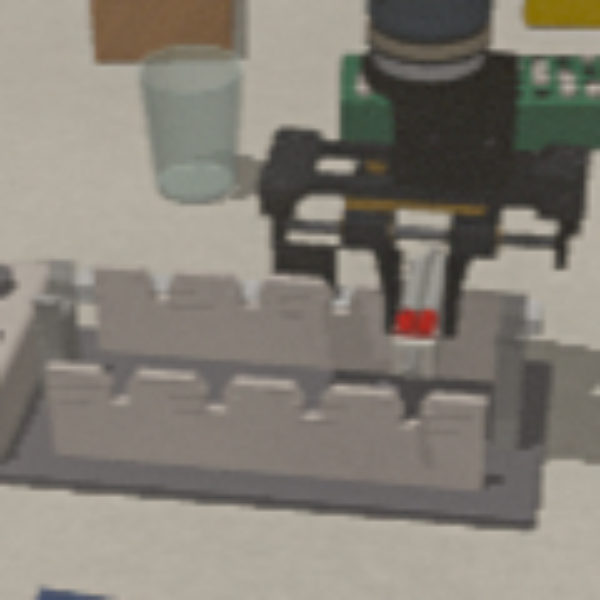

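Carrier C hangs over the slot pair at about (415,390). I descend and watch the force.

move_arm(series="-3 1 10 0 0 0; -3 1 20 0 0 0; -3 1 26 0 0 0; -3 1 32 0 0 0; -3 1 32 0 0 0; -3 1 32 0 0 0")

```text
time: 16.07
position: [0.4771, -0.0659, 0.0793]
tool_rot: [0.715, 0.699, -0.0, -0.0]
ft_force: [0.2, -0.7, -0.8]
grip_width: 0.0256
grip_force: 25.0
```

move_arm(series="0 0 3 0 0 0; 0 0 6 0 0 0; 0 0 8 0 0 0; 0 0 9 0 0 0; 0 0 9 0 0 0; 0 0 9 0 0 0")

```text
time: 16.57
position: [0.4773, -0.066, 0.0705]
tool_rot: [0.715, 0.699, 0.0, 0.0]
ft_force: [0.8, -0.1, -1.4]
grip_width: 0.0259
grip_force: 25.0
```

move_arm(series="0 0 1 0 0 0; 0 0 2 0 0 0; 0 0 2 0 0 0")

```text
time: 16.82
position: [0.4774, -0.066, 0.0687]
tool_rot: [0.715, 0.699, 0.0, 0.0]
ft_force: [-0.5, 0.1, 0.4]
grip_width: 0.0258
grip_force: 25.0
```

move_arm(series="0 0 0 0 0 0; 0 0 0 0 0 0; 0 0 0 0 0 0; 0 0 0 0 0 0; 0 0 0 0 0 0", jaw=0.46)

```text
time: 17.23
position: [0.4773, -0.066, 0.0686]
tool_rot: [0.715, 0.699, 0.0, 0.0]
ft_force: [0.5, 0.7, 0.1]
grip_width: 0.0392
grip_force: 0.0
```

move_arm(series="0 0 -20 0 0 0; 0 0 -50 0 0 0; 0 0 -85 0 0 0; 0 0 -120 0 0 0; 0 0 -120 0 0 0; 0 0 -120 0 0 0")

```text
time: 17.73
position: [0.4785, -0.0664, 0.1906]
tool_rot: [0.715, 0.699, 0.001, 0.002]
ft_force: [-1.0, -0.0, -0.5]
grip_width: 0.0399
grip_force: 0.0
```

```bash
python3 -c "
from h import *
go(.4075,.3185,.18,85.3)
c=snap('side')
a=c['img'][100:220,200:320,::-1]
cv2.imwrite('pics/s6c.png',cv2.resize(a,(600,600)))
for i in range(3):
  print([np.round(d['xyz'],4).tolist() for d in robot.tip_of(c,'carrier0') if d['p']>.3]);c=snap(('top','side')[i%2])"
```

```text
go [383.2 -79.6   9.4] [0.3  0.1  3.43] rows 10.0
[[0.5502, 0.3167, 0.0193], [0.4086, 0.3197, 0.0164], [0.6126, 0.2034, 0.0204], [0.4767, -0.0679, 0.0582], [0.469, -0.4961, 0.0017]]
[[0.6125, 0.2026, 0.0178], [0.5492, 0.3174, 0.0172], [0.4121, 0.3197, 0.0197]]
[[0.4063, 0.322, 0.0162], [0.6126, 0.2064, 0.0205], [0.5501, 0.3159, 0.0209], [0.4754, -0.0645, 0.0579]]
```

View pics/s6c.png

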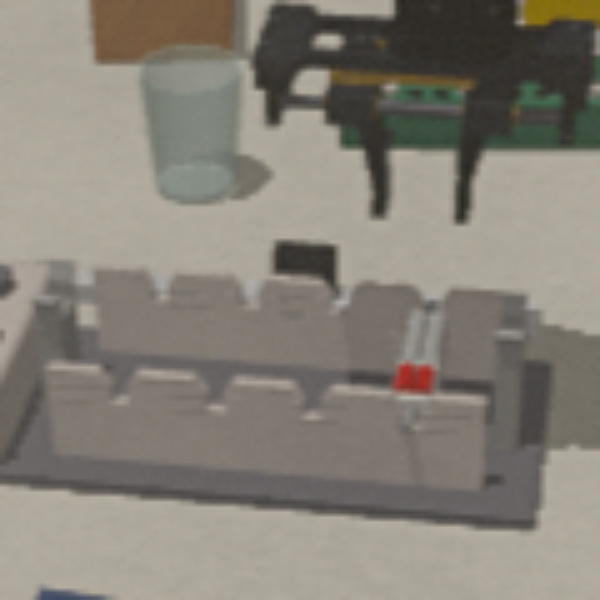

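Carrier C is seated with its axle end at the bottom of the slot, about (412,415). Next is D.

move_arm(series="38 -8 0 0 0 1; 78 -16 0 0 0 2; 118 -24 0 0 0 3.4; 158 -32 0 0 0 3.4; 198 -41 0 0 0 3.4; 238 -49 0 0 0 3.4; 278 -57 0 0 0 3.4; 318 -66 0 0 0 3.4", jaw=0.7)

```text
time: 18.75
position: [0.4176, 0.2552, 0.1879]
tool_rot: [0.735, 0.678, -0.001, -0.0]
ft_force: [1.0, 0.2, 0.5]
grip_width: 0.061
grip_force: 0.0
```

move_arm(series="30 -6 15 0 0 0; 55 -11 40 0 0 0; 66 -13 65 0 0 0; 66 -13 85 0 0 0; 66 -13 85 0 0 0; 66 -13 85 0 0 0; 66 -13 85 0 0 0")

```text
time: 19.33
position: [0.4112, 0.3201, 0.1038]
tool_rot: [0.736, 0.677, 0.0, 0.0]
ft_force: [-0.2, -0.6, 0.0]
grip_width: 0.0612
grip_force: 0.0
```

```bash
python3 -c "
from h import *
go(.408,.319,.0265,85.3)
for n in ('side','top'):
  c=snap(n);print([np.round(d['xyz'],4).tolist() for d in robot.tip_of(c,'carrier0') if d['p']>.3])"
```

```text
go [-1.3 -3.1 77.3] [ 0.    0.   -0.01] rows 2.0
[[0.6128, 0.2053, 0.0182], [0.5506, 0.3138, 0.021], [0.406, 0.3221, 0.02], [0.4784, -0.0682, 0.0569]]
[[0.4783, -0.0648, 0.0634], [0.5483, 0.3173, 0.0189], [0.6131, 0.2006, 0.017], [0.4143, 0.3213, 0.0164]]
```

move_arm(series="0 -2 25 0 0 0; 0 -3 50 0 0 0; 0 -3 65 0 0 0; 0 -3 75 0 0 0; 0 -3 77 0 0 0; 0 -3 77 0 0 0; 0 -3 77 0 0 0")

```text
time: 20.12
position: [0.4086, 0.3208, 0.0274]
tool_rot: [0.735, 0.678, 0.001, 0.0]
ft_force: [-0.1, -0.4, -0.6]
grip_width: 0.0608
grip_force: 0.0
```

move_arm(series="0 0 0 0 0 0; 0 0 0 0 0 0; 0 0 0 0 0 0; 0 0 0 0 0 0; 0 0 0 0 0 0; 0 0 0 0 0 0; 0 0 0 0 0 0", jaw=0)

```text
time: 20.7
position: [0.408, 0.3206, 0.0267]
tool_rot: [0.735, 0.678, 0.0, 0.0]
ft_force: [0.2, 0.1, 2.6]
grip_width: 0.0258
grip_force: 25.0
```

move_arm(series="0 0 -10 0 0 0; 0 0 -35 0 0 0; 0 0 -65 0 0 0; 0 0 -100 0 0 0; 0 0 -130 0 0 0; 0 0 -140 0 0 0; 0 0 -140 0 0 0; 0 0 -140 0 0 0")

```text
time: 21.37
position: [0.4074, 0.3203, 0.1664]
tool_rot: [0.735, 0.678, -0.0, -0.0]
ft_force: [-0.1, -0.5, -1.9]
grip_width: 0.0262
grip_force: 25.0
```

```bash
python3 -c "
from h import *
slot(-.03,.16)
for i in range(3):
    c=snap('side');print([np.round(d['xyz'],4).tolist() for d in robot.tip_of(c,'carrier0') if d['p']>.3])"
```

```text
slot 0.5372 -0.0671
go [-375.5  161.     6.4] [-0.01  0.   -3.38] rows 10.0
[[0.5489, 0.3148, 0.0191], [0.4046, 0.3189, 0.1552], [0.6143, 0.2114, 0.0199], [0.4782, -0.0664, 0.0587]]
[[0.4054, 0.3221, 0.1548], [0.5484, 0.3144, 0.019], [0.6156, 0.2104, 0.0216], [0.4793, -0.0655, 0.0597]]
[[0.6137, 0.2067, 0.0188], [0.4019, 0.3201, 0.1574], [0.4759, -0.0692, 0.0583], [0.5499, 0.3133, 0.0185]]
```

move_arm(series="-37 16 0 0 0 -1; -75 32 0 0 0 -2; -112 48 0 0 0 -3.4; -150 64 0 0 0 -3.4; -187 80 0 0 0 -3.4; -225 96 0 0 0 -3.4; -262 112 0 0 0 -3.4; -300 128 0 0 0 -3.4")

```text
time: 22.33
position: [0.5109, 0.0092, 0.1658]
tool_rot: [0.715, 0.699, -0.0, -0.001]
ft_force: [0.8, 1.0, -2.1]
grip_width: 0.026
grip_force: 25.0
```

move_arm(series="-30 12 0 0 0 0; -55 21 5 0 0 0; -77 28 10 0 0 0; -77 28 25 0 0 0; -77 28 40 0 0 0; -77 28 48 0 0 0; -77 28 48 0 0 0; -77 28 48 0 0 0")

```text
time: 23.0
position: [0.5367, -0.0661, 0.1178]
tool_rot: [0.715, 0.699, -0.0, -0.001]
ft_force: [-0.4, 0.3, -0.9]
grip_width: 0.0258
grip_force: 25.0
```

```bash
python3 -c "
from h import *
slot(-.03,.079)"
```

```text
slot 0.5372 -0.0671
go [-1.   0.6 38.8] [-0.11 -0.04  0.04] rows 1.0
```

move_arm(series="-1 0.5 10 0 0 0; -1 0.5 20 0 0 0; -1 0.5 30 0 0 0; -1 0.5 38 0 0 0; -1 0.5 41 0 0 0; -1 0.5 44 0 0 0; -1 0.5 46 0 0 0; -1 0.5 47 0 0 0")

```text
time: 23.67
position: [0.5376, -0.0675, 0.0713]
tool_rot: [0.715, 0.699, -0.0, -0.0]
ft_force: [-0.9, 0.5, -2.0]
grip_width: 0.0258
grip_force: 25.0
```

move_arm(series="0 0 1 0 0 0; 0 0 2 0 0 0; 0 0 2 0 0 0; 0 0 2 0 0 0")

```text
time: 24.0
position: [0.5376, -0.0675, 0.0697]
tool_rot: [0.715, 0.699, -0.0, 0.0]
ft_force: [-0.6, -0.9, -2.4]
grip_width: 0.0259
grip_force: 25.0
```

move_arm(series="0 0 1 0 0 0; 0 0 1 0 0 0; 0 0 1 0 0 0; 0 0 1 0 0 0; 0 0 1 0 0 0", jaw=0.44)

```text
time: 24.42
position: [0.538, -0.0676, 0.0688]
tool_rot: [0.715, 0.699, 0.0, 0.0]
ft_force: [-0.0, 0.1, 0.3]
grip_width: 0.0375
grip_force: 0.0
```

move_arm(series="0 0 -20 0 0 0; 0 0 -50 0 0 0; 0 0 -85 0 0 0; 0 0 -120 0 0 0; 0 0 -120 0 0 0; 0 0 -120 0 0 0")

```text
time: 24.92
position: [0.5392, -0.068, 0.1909]
tool_rot: [0.715, 0.699, 0.001, 0.003]
ft_force: [0.8, 0.7, -0.2]
grip_width: 0.0384
grip_force: 0.0
```

```bash
python3 -c "
from h import *
for n in ('side','top','side'):
    c=snap(n);print([np.round(d['xyz'],4).tolist() for d in robot.tip_of(c,'carrier0') if d['p']>.3])
go(.5497,.315,.105,91.1)"
```

```text
[[0.5505, 0.3142, 0.0182], [0.6135, 0.208, 0.0195], [0.4766, -0.0673, 0.058], [0.5372, -0.0673, 0.0565], [0.4873, 0.5181, -0.0027]]
[[0.5494, 0.3175, 0.0176], [0.6133, 0.2063, 0.0175], [0.5394, -0.0713, 0.0594]]
[[0.4782, -0.0676, 0.0557], [0.5508, 0.3152, 0.0176], [0.6132, 0.2088, 0.0197], [0.5363, -0.0693, 0.057]]
go [382.4   4.6  82.4] [-0.18 -0.06 -2.39] rows 10.0
```

move_arm(series="38 0 0 0 0 -1; 78 0 0 0 0 -2; 118 1 0 0 0 -2.4; 158 1 0 0 0 -2.4; 198 2 0 0 0 -2.4; 238 2 0 0 0 -2.4; 278 3 5 0 0 -2.4; 318 3 15 0 0 -2.4", jaw=0.7)

```text
time: 25.88
position: [0.5482, 0.2525, 0.1733]
tool_rot: [0.7, 0.714, 0.0, 0.0]
ft_force: [1.4, -0.1, 0.4]
grip_width: 0.0605
grip_force: 0.0
```

move_arm(series="30 2 15 0 0 0; 55 2 35 0 0 0; 65 3 55 0 0 0; 65 3 68 0 0 0; 65 3 68 0 0 0; 65 3 68 0 0 0; 65 3 68 0 0 0")

```text
time: 26.47
position: [0.5501, 0.3143, 0.106]
tool_rot: [0.701, 0.713, 0.0, 0.0]
ft_force: [-0.9, -0.3, 0.2]
grip_width: 0.0607
grip_force: 0.0
```

```bash
python3 -c "
from h import *
go(.5497,.3152,.0265,91.1)
for n in ('side','top'):
  c=snap(n);print([np.round(d['xyz'],4).tolist() for d in robot.tip_of(c,'carrier0') if d['p']>.3])"
```

```text
go [ 1.  -0.4 79.5] [ 0.02  0.01 -0.06] rows 2.0
[[0.5519, 0.3136, 0.0178], [0.4766, -0.0662, 0.0584], [0.535, -0.0671, 0.0572], [0.6112, 0.2098, 0.0183]]
[[0.6145, 0.2041, 0.0163], [0.4763, -0.0662, 0.0642], [0.5513, 0.3191, 0.017], [0.5416, -0.0699, 0.0615]]
```

move_arm(series="1 0 25 0 0 0; 1 0 50 0 0 0; 1 0 65 0 0 0; 1 0 75 0 0 0; 1 0 79 0 0 0; 1 0 79 0 0 0; 1 0 79 0 0 0")

```text
time: 27.25
position: [0.5503, 0.3165, 0.0274]
tool_rot: [0.7, 0.714, 0.001, 0.0]
ft_force: [0.3, 1.6, -0.4]
grip_width: 0.0611
grip_force: 0.0
```

move_arm(series="0 0 0 0 0 0; 0 0 0 0 0 0; 0 0 0 0 0 0; 0 0 0 0 0 0; 0 0 0 0 0 0; 0 0 0 0 0 0; 0 0 0 0 0 0", jaw=0)

```text
time: 27.83
position: [0.5495, 0.3164, 0.0267]
tool_rot: [0.7, 0.714, 0.0, 0.0]
ft_force: [-0.3, 0.0, 0.3]
grip_width: 0.026
grip_force: 25.1
```

move_arm(series="0 0 -10 0 0 0; 0 0 -35 0 0 0; 0 0 -65 0 0 0; 0 0 -100 0 0 0; 0 0 -130 0 0 0; 0 0 -140 0 0 0; 0 0 -140 0 0 0; 0 0 -140 0 0 0")

```text
time: 28.5
position: [0.5489, 0.3161, 0.1662]
tool_rot: [0.7, 0.714, -0.0, -0.0]
ft_force: [0.2, 0.2, -2.4]
grip_width: 0.0257
grip_force: 25.1
```

```bash
python3 -c "
from h import *
slot(.03,.12)
for i in range(2):
    c=snap('side');print([np.round(d['xyz'],4).tolist() for d in robot.tip_of(c,'carrier0') if d['p']>.3])"
```

```text
slot 0.5972 -0.0685
go [-385.5   40.8   46.3] [-0.04  0.02  2.42] rows 10.0
[[0.5506, 0.314, 0.1588], [0.4765, -0.0673, 0.0581], [0.6146, 0.2085, 0.0188], [0.5397, -0.0665, 0.0592]]
[[0.5451, 0.3151, 0.1558], [0.5357, -0.067, 0.0587], [0.6139, 0.2105, 0.0183], [0.4776, -0.0674, 0.0593]]
```

move_arm(series="-38 4 0 0 0 1; -77 8 0 0 0 2; -116 12 0 0 0 2.4; -155 16 0 0 0 2.4; -194 20 0 0 0 2.4; -233 24 0 0 0 2.4; -272 28 0 0 0 2.4; -310 32 0 0 0 2.4")

```text
time: 29.37
position: [0.5867, 0.0052, 0.165]
tool_rot: [0.715, 0.699, -0.001, -0.001]
ft_force: [1.0, 1.4, -2.0]
grip_width: 0.0254
grip_force: 25.1
```

move_arm(series="-30 3 0 0 0 0; -55 5 5 0 0 0; -77 6 10 0 0 0; -77 6 25 0 0 0; -77 6 40 0 0 0; -77 6 48 0 0 0; -77 6 48 0 0 0; -77 6 48 0 0 0")

```text
time: 30.03
position: [0.5912, -0.0696, 0.1174]
tool_rot: [0.715, 0.699, -0.001, -0.001]
ft_force: [0.8, 0.1, -0.7]
grip_width: 0.0261
grip_force: 25.1
```

```bash
python3 -c "
from h import *
slot(.03,.079)"
```

```text
slot 0.5972 -0.0685
go [ 1.2  6.1 38.4] [-0.15 -0.04  0.04] rows 1.0
```

move_arm(series="1 3 0 0 0 0; 1 6 5 0 0 0; 1 6 15 0 0 0; 1 6 28 0 0 0; 1 6 36 0 0 0; 1 6 38 0 0 0; 1 6 38 0 0 0")

```text
time: 30.62
position: [0.5973, -0.0689, 0.0795]
tool_rot: [0.715, 0.699, -0.0, -0.001]
ft_force: [0.5, 0.6, -1.8]
grip_width: 0.0258
grip_force: 25.1
```

```bash
python3 -c "
from h import *
slot(.03,.0695)"
```

```text
slot 0.5972 -0.0685
go [ 0.4 -0.1 10. ] [-0.11 -0.03  0.03] rows 1.0
```

move_arm(series="0 0 3 0 0 0; 0 0 6 0 0 0; 0 0 8 0 0 0; 0 0 10 0 0 0; 0 0 10 0 0 0; 0 0 11 0 0 0; 0 0 11 0 0 0")

```text
time: 31.2
position: [0.5975, -0.0691, 0.0694]
tool_rot: [0.715, 0.699, -0.0, -0.0]
ft_force: [-1.8, 0.1, -2.0]
grip_width: 0.0259
grip_force: 25.0
```

move_arm(series="0 0 0 0 0 0; 0 0 0 0 0 0; 0 0 0 0 0 0; 0 0 0 0 0 0; 0 0 0 0 0 0", jaw=0.44)

```text
time: 31.62
position: [0.5984, -0.0693, 0.0698]
tool_rot: [0.715, 0.699, 0.0, 0.001]
ft_force: [-0.7, -0.2, 0.5]
grip_width: 0.0379
grip_force: 0.0
```

move_arm(series="0 0 -20 0 0 0; 0 0 -50 0 0 0; 0 0 -85 0 0 0; 0 0 -120 0 0 0; 0 0 -120 0 0 0; 0 0 -120 0 0 0; 0 0 -120 0 0 0")

```text
time: 32.2
position: [0.5974, -0.069, 0.1894]
tool_rot: [0.715, 0.699, -0.0, -0.0]
ft_force: [-0.5, -0.0, -0.4]
grip_width: 0.0383
grip_force: 0.0
```

```bash
python3 -c "
from h import *
for n in ('side','top','side'):
    c=snap(n);print([np.round(d['xyz'],4).tolist() for d in robot.tip_of(c,'carrier0') if d['p']>.3])
go(.6125,.2065,.105,95)"
```

```text
[[0.5348, -0.0679, 0.0577], [0.5984, -0.0729, 0.0621], [0.6121, 0.2063, 0.0217], [0.48, -0.0689, 0.0602]]
[[0.6123, 0.2054, 0.0139]]
[[0.6097, 0.2076, 0.0206], [0.5988, -0.0692, 0.0608], [0.4768, -0.0677, 0.0559], [0.5379, -0.0692, 0.0601]]
go [275.7   9.3  83.4] [-0.14 -0.05 -6.29] rows 7.0
```

move_arm(series="38 1 0 0 0 -1; 78 2 0 0 0 -3; 118 4 0 0 0 -5; 158 5 0 0 0 -6.3; 198 6 0 0 0 -6.3; 236 7 20 0 0 -6.3; 266 8 40 0 0 -6.3; 276 9 60 0 0 -6.3", jaw=0.7)

```text
time: 33.17
position: [0.6126, 0.2115, 0.1286]
tool_rot: [0.674, 0.739, 0.001, -0.0]
ft_force: [-0.5, 0.1, -1.5]
grip_width: 0.0609
grip_force: 0.0
```

move_arm(series="0 0 24 0 0 0; 0 0 24 0 0 0; 0 0 24 0 0 0; 0 0 24 0 0 0")

```text
time: 33.5
position: [0.6136, 0.2061, 0.106]
tool_rot: [0.676, 0.737, 0.0, 0.0]
ft_force: [-0.8, -0.8, -0.1]
grip_width: 0.0606
grip_force: 0.0
```

```bash
python3 -c "
from h import *
go(.6122,.2065,.0265,95)
for n in ('side','top'):
  c=snap(n);print([np.round(d['xyz'],4).tolist() for d in robot.tip_of(c,'carrier0') if d['p']>.3])
  if n=='side':cv2.imwrite('pics/s7c.png',cv2.resize(c['img'][130:280,170:320,::-1],(600,600)))"
```

```text
go [ 0.5 -1.4 79.5] [ 0.03  0.   -0.02] rows 2.0
[[0.5338, -0.0667, 0.0583], [0.4782, -0.068, 0.0568], [0.5972, -0.0691, 0.0617], [0.6124, 0.2069, 0.0193]]
[[0.4767, -0.0639, 0.0625], [0.5436, -0.0686, 0.0603], [0.4228, -0.068, 0.0771], [0.5992, -0.0683, 0.0588], [0.6141, 0.2076, 0.0183]]
```

View pics/s7c.png

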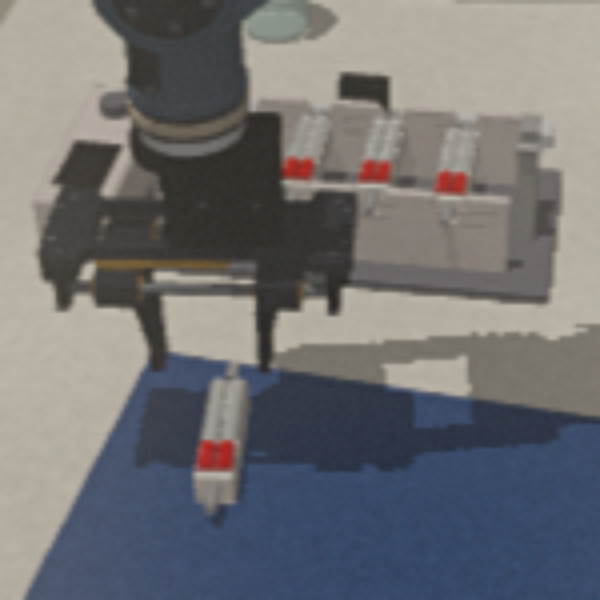

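Three carriers are seated, at about (300,160), (378,165) and (455,178), and the gripper is over the last one at (220,440). I descend on it.

move_arm(series="0 -1 25 0 0 0; 0 -1 50 0 0 0; 0 -1 65 0 0 0; 0 -1 75 0 0 0; 0 -1 79 0 0 0; 0 -1 79 0 0 0; 0 -1 79 0 0 0")

```text
time: 34.28
position: [0.6129, 0.2064, 0.0275]
tool_rot: [0.676, 0.737, 0.001, 0.001]
ft_force: [-0.8, 1.1, -0.1]
grip_width: 0.0609
grip_force: 0.0
```

move_arm(series="0 0 0 0 0 0; 0 0 0 0 0 0; 0 0 0 0 0 0; 0 0 0 0 0 0; 0 0 0 0 0 0; 0 0 0 0 0 0; 0 0 0 0 0 0", jaw=0)

```text
time: 34.87
position: [0.6121, 0.2065, 0.0267]
tool_rot: [0.675, 0.737, 0.0, 0.0]
ft_force: [-1.1, -1.1, 1.0]
grip_width: 0.0259
grip_force: 25.0
```

move_arm(series="0 0 -10 0 0 0; 0 0 -35 0 0 0; 0 0 -65 0 0 0; 0 0 -100 0 0 0; 0 0 -130 0 0 0; 0 0 -140 0 0 0; 0 0 -140 0 0 0; 0 0 -140 0 0 0")

```text
time: 35.53
position: [0.6115, 0.2064, 0.1663]
tool_rot: [0.675, 0.737, -0.0, -0.0]
ft_force: [-0.6, 0.4, -2.1]
grip_width: 0.0257
grip_force: 25.0
```

```bash
python3 -c "
from h import *
slot(.09,.165)
for i in range(2):
    c=snap('side');print([np.round(d['xyz'],4).tolist() for d in robot.tip_of(c,'carrier0') if d['p']>.3])"
```

```text
slot 0.6572 -0.0698
go [-279.1   21.4    1.3] [-0.03  0.    6.32] rows 7.0
[[0.4754, -0.0645, 0.0559], [0.6138, 0.2042, 0.1603], [0.5359, -0.0687, 0.059], [0.599, -0.0702, 0.0611]]
[[0.5661, -0.0681, 0.0033], [0.476, -0.0655, 0.0577], [0.5353, -0.0681, 0.0583], [0.6143, 0.2039, 0.1595], [0.5988, -0.071, 0.0615]]
```

move_arm(series="-38 3 0 0 0 1; -77 6 0 0 0 2; -116 9 0 0 0 4; -155 12 0 0 0 6.3; -194 15 0 0 0 6.3; -233 18 0 0 0 6.3; -265 20 0 0 0 6.3; -279 21 0 0 0 6.3")

```text
time: 36.4
position: [0.6575, -0.0747, 0.1648]
tool_rot: [0.716, 0.698, -0.001, 0.0]
ft_force: [1.0, -0.2, -2.3]
grip_width: 0.0258
grip_force: 25.0
```

move_arm(series="0 0 10 0 0 0; 0 0 25 0 0 0; 0 0 40 0 0 0; 0 0 48 0 0 0; 0 0 48 0 0 0; 0 0 48 0 0 0")

```text
time: 36.9
position: [0.6566, -0.0682, 0.1173]
tool_rot: [0.715, 0.7, -0.001, -0.001]
ft_force: [0.1, 0.3, -1.5]
grip_width: 0.0257
grip_force: 25.0
```

```bash
python3 -c "
from h import *
slot(.09,.0795)"
```

```text
slot 0.6572 -0.0698
go [-1.7  0.7 37.8] [-0.15 -0.06  0.09] rows 1.0
```

move_arm(series="-1.5 1 5 0 0 0; -1.5 1 15 0 0 0; -1.5 1 25 0 0 0; -1.5 1 34 0 0 0; -1.5 1 38 0 0 0; -1.5 1 41 0 0 0; -1.5 1 45 0 0 0; -1.5 1 47 0 0 0")

```text
time: 37.57
position: [0.6577, -0.0711, 0.071]
tool_rot: [0.715, 0.699, -0.0, -0.001]
ft_force: [-0.7, 0.4, -0.8]
grip_width: 0.0257
grip_force: 25.0
```

move_arm(series="0 0 1 0 0 0; 0 0 1.5 0 0 0; 0 0 1.5 0 0 0; 0 0 1.5 0 0 0")

```text
time: 37.9
position: [0.6578, -0.0711, 0.0701]
tool_rot: [0.715, 0.699, -0.0, -0.0]
ft_force: [-2.9, 0.2, -0.4]
grip_width: 0.0257
grip_force: 25.1
```

move_arm(series="0 0 0 0 0 0; 0 0 0 0 0 0; 0 0 0 0 0 0; 0 0 0 0 0 0; 0 0 0 0 0 0", jaw=0.44)

```text
time: 38.32
position: [0.659, -0.0713, 0.0704]
tool_rot: [0.715, 0.699, 0.0, 0.001]
ft_force: [0.2, -0.2, -0.2]
grip_width: 0.0377
grip_force: 0.0
```

move_arm(series="0 0 -20 0 0 0; 0 0 -50 0 0 0; 0 0 -85 0 0 0; 0 0 -120 0 0 0; 0 0 -150 0 0 0; 0 0 -150 0 0 0; 0 0 -150 0 0 0; 0 0 -150 0 0 0")

```text
time: 38.98
position: [0.6578, -0.071, 0.2197]
tool_rot: [0.715, 0.699, -0.0, -0.0]
ft_force: [0.2, 0.8, -0.3]
grip_width: 0.038
grip_force: 0.0
```

```bash
python3 -c "
from h import *
for n in ('side','top','side'):
    c=snap(n);print([np.round(d['xyz'],4).tolist() for d in robot.tip_of(c,'carrier0') if d['p']>.3],[np.round(d['xyz'],4).tolist() for d in robot.tip_of(c,'keeper_bar') if d['p']>.3])
cv2.imwrite('pics/s8c.png',cv2.resize(c['img'][110:230,190:310,::-1],(600,600)))
go(.565,-.2082,.15,-1.3)"
```

```text
[[0.5338, -0.0654, 0.0598], [0.4784, -0.0677, 0.0595], [0.5656, -0.0664, 0.0619], [0.6561, -0.07, 0.0619]] [[0.5711, -0.209, 0.0031]]
[[0.5409, -0.0706, 0.062]] [[0.5692, -0.2083, 0.0018]]
[[0.5951, -0.0711, 0.0612], [0.6576, -0.0682, 0.0643], [0.4783, -0.0659, 0.0597], [0.5367, -0.0677, 0.0611]] [[0.5687, -0.2094, -0.0021], [0.4841, 0.5214, -0.0017]]
go [-139.1  -90.    69.5] [-6.000e-02  4.000e-02  9.002e+01] rows 13.0
```

View pics/s8c.png

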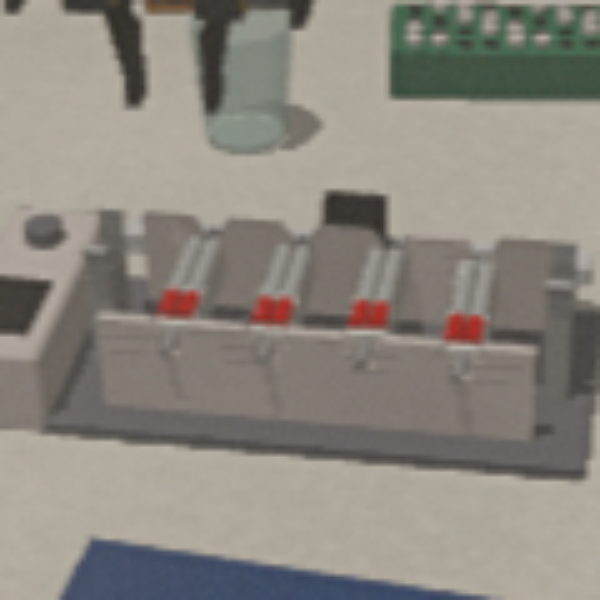

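All four carriers are seated, at about (175,300), (268,305), (368,310) and (463,325), with their axle ends at the slot bottoms. Next I fetch the bar.

move_arm(series="-17 -11 0 0 0 7; -34 -22 0 0 0 14; -52 -34 0 0 0 21; -69 -45 0 0 0 28; -87 -56 0 0 0 35; -104 -67 0 0 0 42; -122 -79 0 0 0 49; -139 -90 0 0 0 56", jaw=0.55)

```text
time: 40.1
position: [0.5645, -0.209, 0.22]
tool_rot: [0.96, 0.279, -0.0, 0.0]
ft_force: [0.1, -0.4, -0.9]
grip_width: 0.0479
grip_force: 0.0
```

move_arm(series="0 0 5 0 0 7; 0 0 15 0 0 14; 0 0 30 0 0 21; 0 0 45 0 0 28; 0 0 60 0 0 34; 0 0 70 0 0 34; 0 0 70 0 0 34; 0 0 70 0 0 34")

```text
time: 40.77
position: [0.5651, -0.208, 0.1497]
tool_rot: [1.0, -0.01, -0.0, -0.0]
ft_force: [0.1, -0.3, -0.5]
grip_width: 0.0478
grip_force: 0.0
```

```bash
python3 -c "
from h import *
go(.565,-.2082,.0405,-1.3)
print(robot.get_obs()['q'][5])"
```

```text
go [ -0.    0.2 109.2] [-0.03  0.05  0.15] rows 3.0
1.052720824683199
```

move_arm(series="0 0 30 0 0 0; 0 0 60 0 0 0; 0 0 85 0 0 0; 0 0 100 0 0 0; 0 0 108 0 0 0; 0 0 108 0 0 0; 0 0 108 0 0 0")

```text
time: 41.35
position: [0.566, -0.2085, 0.0428]
tool_rot: [1.0, -0.011, 0.001, 0.0]
ft_force: [-0.4, -0.8, -0.6]
grip_width: 0.0476
grip_force: 0.0
```

move_arm(series="0 0 0 0 0 0; 0 0 0 0 0 0; 0 0 0 0 0 0; 0 0 0 0 0 0; 0 0 0 0 0 0; 0 0 0 0 0 0; 0 0 0 0 0 0", jaw=0, newtons=35)

```text
time: 41.93
position: [0.5654, -0.2081, 0.0425]
tool_rot: [1.0, -0.011, 0.0, 0.0]
ft_force: [0.8, 0.6, 2.7]
grip_width: 0.0176
grip_force: 35.0
```

move_arm(series="0 0 -5 0 0 0; 0 0 -20 0 0 0; 0 0 -45 0 0 0; 0 0 -75 0 0 0; 0 0 -105 0 0 0; 0 0 -135 0 0 0; 0 0 -160 0 0 0; 0 0 -170 0 0 0")

```text
time: 42.6
position: [0.5665, -0.2088, 0.2156]
tool_rot: [1.0, -0.011, 0.003, 0.001]
ft_force: [0.1, -0.2, -2.6]
grip_width: 0.0177
grip_force: 35.0
```

```bash
python3 -c "
from h import *
c=snap('side');c=snap('side')
print(robot.get_obs()['moment'])
go(.564,-.070,.21,-1.3)
print(robot.tip_of(c,'keeper_bar'),robot.tip_of(c,'near_bracket'),robot.tip_of(c,'far_bracket'))"
```

```text
[0.00351394 0.05032957 0.03694302]
go [  -5.1 -138.5    3.4] [ 0.11 -0.2   0.02] rows 4.0
[{'xyz': [0.5729, -0.2091, 0.1755], 'p': 0.62}] [{'xyz': [0.4195, -0.0615, 0.0807], 'p': 0.6}] [{'xyz': [0.711, -0.069, 0.0763], 'p': 0.9}, {'xyz': [0.4866, 0.5203, -0.0014], 'p': 0.36}]
```

move_arm(series="-1 -20 0 0 0 0; -1 -45 0 0 0 0; -1 -70 0 0 0 0; -1 -95 0 0 0 0; -1 -118 0 0 0 0; -1 -132 0 0 0 0; -1 -139 0 0 0 0; -1 -139 0 0 0 0")

```text
time: 43.52
position: [0.5667, -0.0677, 0.2108]
tool_rot: [1.0, -0.01, -0.001, -0.0]
ft_force: [0.3, -0.6, -2.3]
grip_width: 0.0177
grip_force: 35.0
```

move_arm(series="0 0 15 0 0 0; 0 0 30 0 0 0; 0 0 45 0 0 0; 0 0 56 0 0 0; 0 0 56 0 0 0; 0 0 56 0 0 0")

```text
time: 44.02
position: [0.5671, -0.07, 0.1553]
tool_rot: [1.0, -0.012, -0.001, -0.0]
ft_force: [0.3, -0.8, -2.8]
grip_width: 0.0179
grip_force: 35.0
```

```bash
python3 -c "
from h import *
go(.564,-.069,.122,-1.3)
for n in ('top','side'):
    c=snap(n);print([(t,[np.round(d['xyz'],4).tolist() for d in robot.tip_of(c,t) if d['p']>.3]) for t in ('keeper_bar','near_bracket','far_bracket')])
cv2.imwrite('pics/s9c.png',cv2.resize(c['img'][100:230,190:320,::-1],(600,600)))"
```

```text
go [-3.  -0.9 33.3] [-0.01  0.09 -0.04] rows 1.0
[('keeper_bar', []), ('near_bracket', []), ('far_bracket', [[0.7116, -0.0699, 0.0799]])]
[('keeper_bar', [[0.5748, -0.068, 0.1182]]), ('near_bracket', [[0.4211, -0.0669, 0.0809]]), ('far_bracket', [[0.7104, -0.0684, 0.0756]])]
```

View pics/s9c.png

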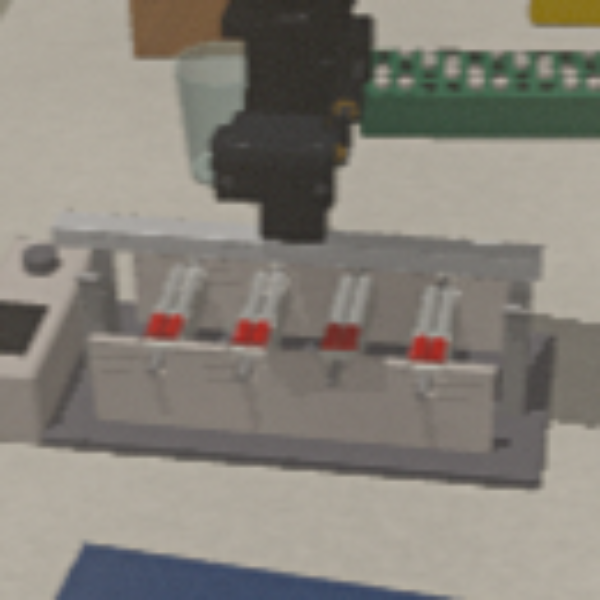

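The bar, from about (55,225) to (540,260), hangs level just above both brackets. I lower it slowly.

move_arm(series="-3 -1 3 0 0 0; -3 -1 7 0 0 0; -3 -1 11 0 0 0; -3 -1 15 0 0 0; -3 -1 18 0 0 0; -3 -1 20 0 0 0; -3 -1 20 0 0 0")

```text
time: 45.0
position: [0.564, -0.068, 0.1353]
tool_rot: [1.0, -0.011, -0.001, -0.0]
ft_force: [-0.6, 0.2, -4.1]
grip_width: 0.0177
grip_force: 35.0
```

move_arm(series="0 0 2 0 0 0; 0 0 4 0 0 0; 0 0 6 0 0 0; 0 0 8 0 0 0; 0 0 8 0 0 0")

```text
time: 45.42
position: [0.5641, -0.068, 0.1276]
tool_rot: [1.0, -0.011, -0.0, -0.0]
ft_force: [0.2, -0.3, -3.4]
grip_width: 0.0177
grip_force: 35.0
```

move_arm(series="0 0 2 0 0 0; 0 0 3 0 0 0; 0 0 4 0 0 0; 0 0 5 0 0 0; 0 0 5 0 0 0; 0 0 5 0 0 0")

```text
time: 45.92
position: [0.5644, -0.0681, 0.123]
tool_rot: [1.0, -0.011, -0.0, -0.0]
ft_force: [-0.3, 0.6, -4.0]
grip_width: 0.0181
grip_force: 35.0
```

move_arm(series="0 0 0.5 0 0 0; 0 0 1 0 0 0; 0 0 1 0 0 0; 0 0 1.5 0 0 0; 0 0 1.5 0 0 0")

```text
time: 46.33
position: [0.5645, -0.0681, 0.1224]
tool_rot: [1.0, -0.011, 0.0, 0.0]
ft_force: [-1.8, -0.5, 4.2]
grip_width: 0.0174
grip_force: 35.0
```

Contact with the bracket floors, so I release and withdraw.

move_arm(series="0 0 0 0 0 0; 0 0 0 0 0 0; 0 0 0 0 0 0; 0 0 0 0 0 0; 0 0 0 0 0 0; 0 0 0 0 0 0", jaw=0.55)

```text
time: 46.83
position: [0.5644, -0.0681, 0.1214]
tool_rot: [1.0, -0.011, -0.0, -0.0]
ft_force: [0.2, -0.0, -0.2]
grip_width: 0.0453
grip_force: 0.0
```

move_arm(series="0 0 -15 0 0 0; 0 0 -40 0 0 0; 0 0 -70 0 0 0; 0 0 -105 0 0 0; 0 0 -140 0 0 0; 0 0 -140 0 0 0; 0 0 -140 0 0 0; 0 0 -140 0 0 0")

```text
time: 47.5
position: [0.5637, -0.0679, 0.2611]
tool_rot: [1.0, -0.011, -0.001, -0.0]
ft_force: [-0.6, -0.4, -0.1]
grip_width: 0.0481
grip_force: 0.0
```

```bash
python3 -c "
from h import *
for n in ('top','side','side'):
    c=snap(n);print([(t,[np.round(d['xyz'],4).tolist() for d in robot.tip_of(c,t) if d['p']>.3]) for t in ('keeper_bar','carrier0')])
cv2.imwrite('pics/s10c.png',cv2.resize(c['img'][100:230,190:320,::-1],(600,600)))"
```

```text
[('keeper_bar', [[0.5648, -0.0686, 0.0811]]), ('carrier0', [[0.5402, -0.0707, 0.0604]])]
[('keeper_bar', [[0.5685, -0.0656, 0.0829]]), ('carrier0', [[0.5363, -0.0652, 0.06], [0.6567, -0.0681, 0.0617], [0.4791, -0.0664, 0.0574], [0.5955, -0.0719, 0.0604]])]
[('keeper_bar', [[0.5691, -0.0662, 0.0803], [0.5366, -0.0656, 0.058]]), ('carrier0', [[0.5993, -0.0706, 0.0609], [0.5335, -0.0664, 0.0592], [0.4788, -0.0692, 0.0574], [0.6571, -0.0694, 0.0641]])]
```

View pics/s10c.png

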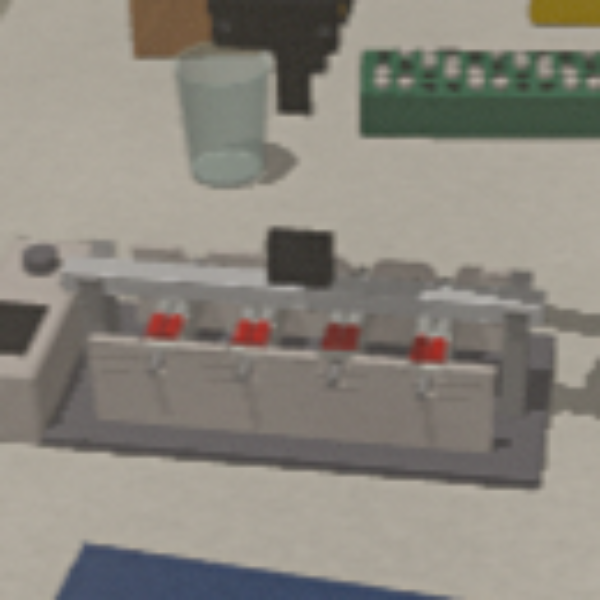

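The bar, from about (65,270) to (540,305), is down in both brackets with its handle up at (300,255). All four carriers are seated under it.

```bash
python3 -c "
from h import *
print(robot.hand_in())"
```

```text
the job is handed in; nothing more can be done
None
```

The job is handed in: all four carriers are seated in the rocker, the keeper bar is back down in both brackets with its handle up, and both racks and the beaker were left untouched; the hand-in call returned no verdict.

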